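Fill a grow tray with starter plugs at the potting rig

TASK

First pump the clamp's trigger until the blue tray is held tight against the fence (do not push the jaw by hand), then with the gate shut put every starter plug on the table into the hopper, and draw the gate out to its end stop so that they all drop into the clamped tray. Then push the gate fully shut again, press the release lever down, slide the jaw fully back by its tab, and after that draw the tray out of the front by its handle until it is wholly clear of the chute but still standing flat on the board, with all plugs in it. Leave the spray bottle, the seed jar and the pot alone.

Things in the scene. Friction and masses are not known exactly. Their poses are not given: they have to be found in the camera images.
- rig: the fixed potting rig: plywood board 12 mm thick carrying hopper, gate, clamp and fence. Origin on the table under the hopper's centre; z up; -x is the open front where the tray is drawn out (roughly to the robot); the gate is drawn and the jaw advances to +y. Board: x -250 to 105 mm, y -95 to 95; beside it, under the clamp, x -100 to 105, y -275 to -95. A back plate at x 88 to 100 is 200 high
- hopper_mouth (a point): centre of the white hopper's flared mouth, on its rim plane 206 mm above the table; axes as the rig's. Mouth about 97 mm square inside, 106 mm outside; from 170 mm down to the gate (120 mm) hopper and chute are 66 mm square inside, 74 mm outside; the chute ends 100 mm above the table, over the tray
- fence_face (a point): fixed aluminium fence on the board, 140 mm long in x, 40 mm high, against which the tray is clamped; this point is the middle of its lower edge, on the board, on the face that meets the tray (face at rig y = 60 mm, looking to -y)
- tray: small loose blue grow tray, open on top, 140 x 120 x 48 mm, walls and floor 5 mm, about 0.35 kg; origin at the centre of its underside, z up, its own -x is its front. It stands loose on the board under the chute, 12 to 30 mm short of the fence
- tray_handle (a point): grip point on the tray's upright front handle tab, on the tray's -x side: tab 14 mm thick in x, 30 mm wide in y, standing from 16 to 75 mm above the tray's underside; this point is 60 mm above the underside, 100 mm ahead of the tray's centre
- jaw_face (a point): the middle of the black pad's face on the clamp's orange moving jaw, 35 mm above the table; axes as the rig's. The pad, 66 mm wide in x, sits on springs (gives up to 8 mm, about 0.9 N per mm) and meets the tray's side
- jaw (a joint): advance of the jaw towards the fence, m; 0 = fully back at its stop, 0.058 = fully out. A full pull of the trigger advances it about 8 mm (4 mm ratchet). It cannot be pushed back until the release lever is down; then it slides with about 12 N and stays where left. When tight it stops advancing (at about 0.052) and the trigger stalls part-way
- jaw_tab (a point): grip point on the jaw's orange upright tab, 16 x 16 mm, from 35 to 110 mm above the table; this point is 95 mm above the table; axes as the rig's. Used to slide the jaw by hand
- trigger (a joint): angle of the clamp's trigger, rad; 0 at rest (it springs back by itself), 0.30 fully pulled, towards the black handle. Pulls easily at the grip point (about 5 to 15 N)
- trigger_grip (a point): grip point on the orange trigger, an upright bar 14 mm thick in rig y and 24 mm wide in x whose top is 155 mm above the table; at rest this point lies 139 mm above the table and 60 mm above its hinge (hinge axis along rig x); pulling moves it 18 mm in rig -y
- handle_grip (a point): grip point on the black fixed clamp handle, an upright bar 14 mm thick in rig y and 24 mm wide in x, top 155 mm above the table, 40 mm behind the resting trigger (rig -y), at 139 mm height. Over trigger and handle together it measures 54 mm at rest, about 36 mm when pulled. The clamp's dark housing below them is 72 mm high
- release (a joint): angle of the red release lever, rad; 0 = up (clamp locked), 0.32 = pressed fully down. It stays where it is left; needs about 10 to 14 N at its pad. Pressing it lifts the trigger by 9 mm and frees the jaw
- release_pad (a point): where to press the red release lever from above: on the top of its paddle (30 mm wide in x), 35 mm behind its hinge (rig -y) at the rear of the clamp, 88 mm above the table when up; it goes down about 11 mm
- gate (a joint): how far the hopper's steel slide gate is drawn, m; 0 = shut, 0.078 = at its end stop, fully open. It slides stiffly (about 3 N) and stays where left
- gate_knob (a point): grip point on the gate's red upright knob, 20 mm in x by 18 mm in y, from 120 to 165 mm above the table; this point is 147 mm above the table and 110 mm from the hopper's centre in rig +y with the gate shut; it moves in rig +y as the gate opens
- spray: white spray bottle with red head, 190 mm high, 72 mm across; origin at its foot. Leave alone
- seeds: jar of seeds with green cap, 90 mm high, 60 mm across; origin at its foot. Leave alone
- pot: small terracotta pot, 75 mm high, 80 mm across; origin at its foot. Leave alone
- plug0: brown coir starter plug, a squat round cylinder 26 mm across and 24 mm high with a green sprout dot on top; origin at the centre of its underside, z up when upright. It starts standing on the table. Absent plugs read None
- plug1: brown coir starter plug, a squat round cylinder 26 mm across and 24 mm high with a green sprout dot on top; origin at the centre of its underside, z up when upright. It starts standing on the table. Absent plugs read None
- plug2: brown coir starter plug, a squat round cylinder 26 mm across and 24 mm high with a green sprout dot on top; origin at the centre of its underside, z up when upright. It starts standing on the table. Absent plugs read None
- plug3: brown coir starter plug, a squat round cylinder 26 mm across and 24 mm high with a green sprout dot on top; origin at the centre of its underside, z up when upright. It starts standing on the table. Absent plugs read None
- plug4: brown coir starter plug, a squat round cylinder 26 mm across and 24 mm high with a green sprout dot on top; origin at the centre of its underside, z up when upright. It starts standing on the table. Absent plugs read None
Things that resemble listed ones, but are neither listed nor needed, are in the scene too. Leave any purple or turquoise look-alike of the tray alone.

How it is judged:
By the outcome, as a careful person would: the job done as asked, in the order asked, and still so for the second after the job is handed in, with the robot touching nothing.
Of plug0, plug1, plug2, plug3, plug4 only 2 to 4 are there at a start; the rules pass over those that are not, and their reading is None.
At some moment in a run one of plug0, plug1, plug2, plug3, plug4 may be knocked a few centimetres aside while the robot is not near it.
It also fails if it takes over 210 s, if anything falls off the work surface, if the arm or the gripper's body presses on something with over 40 N, if the wrist force passes 120 N, or if a joint passes its speed limit or range.

ROBOT

A 6-joint arm with a two-finger parallel gripper is mounted at the origin on the work surface. World frame = base frame: x ahead of the robot, y to its left, z up, the work surface at z = 0. Lengths are in m, angles in rad, forces in N, time in s.
With the tool pointing down it reaches from about 0.35 to 0.725 m from the base axis. Payload 4.3 kg.
Tool frame: the origin (TCP) lies on the centre line of the jaws, within the pads' length; the fingertips stand 8 mm ahead of it and the grasp point (between the pads) lies 11 mm behind it; z points along the fingers, x is the direction in which the jaws open and shut, and the axes are right-handed (so a half turn about z gives the same grasp; the last joint's range is limited). The gripper opens to 85 mm and grips with 20 to 120 N. Pads are 22 mm wide; open, the fingers measure 114 mm over their backs; the gripper's body (76 mm by 85 mm) begins 54 mm behind the grasp point. The pads swing forward as they close: fully open they stand 13 mm farther back than shut.
Start: joints at [1.113, 0.377, 0.081, 1.274, 0, 1.46], TCP at [0.196, 0.541, 0.204] pointing down, gripper open.
Joint ranges: [-2.72, 2.72], [-0.84, 1.66], [-1.02, 1.22], [-1.77, 2.12], [-1.37, 1.28], [-3.14, 3.14]. Speed limits (rad/s): [2.57, 2.57, 3.14, 3.14, 3.14, 3.14].

INTERFACE

Orientations are given as a unit quaternion [w, x, y, z].
In Python, from workcell import ctrl, cams, job, current_time_s, current_joint_pos, current_qvel, current_tau, current_ee_pos, current_eef_rot, current_contact_force, current_ft_torque, current_width gives the robot as it stands. Calls block until the motion is done:
- ctrl.move_ptp(position, orientation): joint-space move of the TCP to a pose.
- ctrl.move_l(position, attitude=None, rate=0.15, guard=None): straight line of the TCP; attitude=None keeps the orientation; rate is the mean speed in m/s. With guard (N) it stops when the force on the tool has changed by that much, and returns True; else False.
- ctrl.move_j(angles): joint-space move.
- ctrl.gripper_open() and ctrl.clamp(newtons=None): open the fingers fully, or close them until they stop; newtons is the grip in N (None keeps the last).
- ctrl.dwell(seconds).
- ctrl.inverse_kinematics(position, orientation): joint angles nearest the present ones, or None.
- cams.snapshot(name): name is "side" or "top" or "wrist"; returns the picture (384x512x3 uint8, blue, green, red); there is no depth.
- cams.camera_model(name): a dict with "fovy" (degrees; the focal length in pixels is half the picture's height over the tangent of half this angle, whatever the lens; pixels are square), "cx", "cy" (the principal point, pixels), "rvec" (rotation vector, rad) and "tvec" (3), from world to camera coordinates, as OpenCV has them. Camera axes: x right, y down, z forward; pixel columns grow to the right and rows downward; lengths in m; the calibration is good to about 2 mm. A picture is of the moment at which its call begins: read the wrist's pose just before it. camera_model takes no time and is no camera call; for the wrist camera it gives the pose at the moment of the call.
A pose or a line that the arm cannot do raises ctrl.Unreachable and nothing moves.
- job.hand_in(): hands the job in, once; it reports no verdict.
Readings, each from a call of its own:
- current_time_s(): time.
- current_joint_pos(): joint angles.
- current_qvel(): joint speeds.
- current_tau(): joint torques, N m.
- current_ee_pos(): TCP position.
- current_eef_rot(): TCP orientation.
- current_contact_force(): force on the tool from outside, world axes, zero at the start.
- current_ft_torque(): the same for the moment, N m.
- current_width(): finger opening in m.
Only numpy, scipy, OpenCV 4.12 (cv2) and the standard library are available. Lean on these libraries where they do the work, as an engineer would, in place of code of your own. Each camera call takes 0.05 s, during which the arm holds its last target. There are 200 camera calls.

## Working session

There is one attempt and no reset: what is moved stays moved. The work goes in short steps, each a Python script; the robot and the scene stay as the last script left them, time stands still between calls to the robot, and variables do not carry over. Pictures are saved under pics/ and viewed, about 12 in all and at most 16, crops included, and the job is handed in when it is done.

```bash
mkdir -p pics; ls
python3 - <<'E'
from workcell import *
import cv2,numpy as np
for n in ("side","top"):
    m=cams.camera_model(n); print(n,m)
    cv2.imwrite(f"pics/{n}0.png",cams.snapshot(n))
print(cams.camera_model("wrist")); print(current_ee_pos(),current_eef_rot(),current_width(),current_time_s())
a=cv2.imread("pics/top0.png");cv2.imwrite("pics/top0b.png",cv2.resize(a,(800,600),interpolation=cv2.INTER_CUBIC))
a=cv2.imread("pics/side0.png");cv2.imwrite("pics/side0b.png",cv2.resize(a,(800,600),interpolation=cv2.INTER_CUBIC))
E
```

```text
pics
side {'fovy': 48.94958153762948, 'cx': 254.41766571248704, 'cy': 197.90142818036287, 'rvec': array([ 0.19508193, -2.70318759,  1.48042422]), 'tvec': array([0.48044242, 0.16098767, 1.4523031 ])}
top {'fovy': 43.903691445818126, 'cx': 255.82306510935533, 'cy': 192.3753166083508, 'rvec': array([ 2.16957086, -2.20425232,  0.10365722]), 'tvec': array([0.00861784, 0.51850384, 1.50446513])}
{'fovy': 59.440727040859485, 'cx': 253.2276895663443, 'cy': 191.2621870774665, 'rvec': array([-2.3819561 , -1.66983431, -0.2255379 ]), 'tvec': array([-0.57434046, -0.03395787,  0.3787419 ])}
[0.19568413 0.53997701 0.20273905] [ 4.47283794e-04  8.18804082e-01  5.74072277e-01 -8.33855638e-04] 0.08512528389542759 0.1
```

View pics/top0b.png

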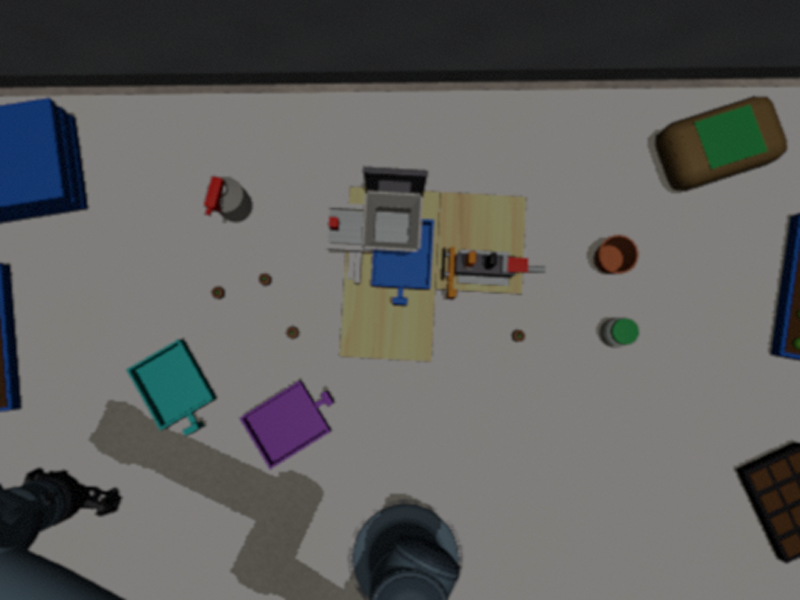

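View pics/side0b.png

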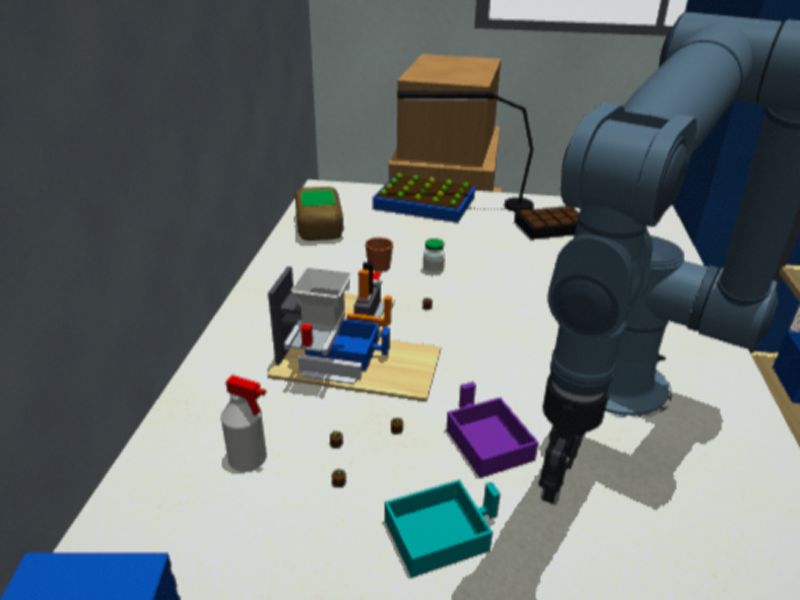

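The top view (800x600 scale) shows four plugs at (265,280), (218,293), (292,332) and (518,336). The rig is at (390,220), and its axes are nearly parallel to the world's. The blue tray is under the hopper at (402,255), with its handle at (400,298). The look-alikes are turquoise at (172,385) and purple at (287,423); the blue tray on the rig fits the description. The big blue boxes at the left edge are too large.

```bash
cat > h.py <<'E'
from workcell import *
import cv2,numpy as np
from scipy.spatial.transform import Rotation as R
def K(m):
    f=192/np.tan(np.radians(m["fovy"])/2); return np.array([[f,0,m["cx"]],[0,f,m["cy"]],[0,0,1]])
def ray(m,uv,z):
    Rm=cv2.Rodrigues(m["rvec"])[0]; c=-Rm.T@m["tvec"]
    d=Rm.T@np.linalg.inv(K(m))@np.array([uv[0],uv[1],1.]); return c+d*(z-c[2])/d[2]
def proj(m,p):
    return cv2.projectPoints(np.array(p,float).reshape(-1,1,3),m["rvec"],m["tvec"],K(m),None)[0].reshape(-1,2)
def blobs(img,lo,hi,amin=6):
    h=cv2.cvtColor(img,cv2.COLOR_BGR2HSV); k=cv2.inRange(h,np.array(lo),np.array(hi))
    n,l,s,c=cv2.connectedComponentsWithStats(k); return [(s[i],c[i]) for i in range(1,n) if s[i][4]>=amin],k,l
E
python3 - <<'E'
from h import *
m=cams.camera_model("top"); im=cv2.imread("pics/top0.png")
s=.64
h=cv2.cvtColor(im,cv2.COLOR_BGR2HSV)
for n,(u,v) in dict(wood=(370,330),plug=(265,280),tray=(400,265),knob=(333,223),trig=(471,258),rel=(517,265),jaw=(451,285),table=(300,250)).items(): print(n,h[int(v*s),int(u*s)])
for nm,lo,hi,z in [("plug",(0,60,10),(25,255,110),.024),("orange",(8,180,110),(16,255,255),.13),("red",(0,180,100),(5,255,255),.165),("blue",(100,150,40),(125,255,255),.06)]:
    for st,c in blobs(im,lo,hi)[0]:
        if 100<c[0]<420 and 90<c[1]<260: print(nm,st,c.round(1),ray(m,c,z).round(4))
b,k,l=blobs(im,(20,40,90),(35,255,255),200)
for st,c in b: print(st,c)
cn=cv2.findContours(cv2.morphologyEx(k,cv2.MORPH_CLOSE,np.ones((5,5))),0,2)[0]
for c in cn:
    if cv2.contourArea(c)>300:
        for p in cv2.approxPolyDP(c,2.5,True)[:,0]: print(p,ray(m,p,.012)[:2].round(4))
cv2.imwrite("pics/crop0.png",cv2.resize(im[95:240,195:355],None,fx=5,fy=4.1,interpolation=cv2.INTER_CUBIC)[:600])
E
```

```text
wood [ 27  80 127]
plug [ 23 117  50]
tray [109 189 119]
knob [  1 198 126]
trig [ 16 204 125]
rel [  1 200 126]
jaw [ 17 201 123]
table [ 15   8 127]
plug [132 114  12  24  82] [138.8 127.1] [0.7349 0.3739 0.024 ]
plug [232 120   3   3   6] [233.3 120.7] [0.752  0.0693 0.024 ]
plug [270 122   3   4   6] [270.8 123.2] [ 0.7422 -0.0518  0.024 ]
plug [211 141   6   6  14] [214.1 144.5] [0.6749 0.132  0.024 ]
plug [380 150  29  25 501] [394.3 162.6] [ 0.6077 -0.4477  0.024 ]
plug [281 158  10  33 152] [284.9 172.2] [ 0.582 -0.094  0.024]
plug [232 161   6   2  11] [234.3 161.5] [0.6187 0.068  0.024 ]
plug [290 160   4  18  34] [290.9 169.3] [ 0.591  -0.1133  0.024 ]
plug [297 160   9  11  52] [300.3 166.1] [ 0.6009 -0.1439  0.024 ]
plug [325 163   6   2   9] [327.7 163.7] [ 0.6074 -0.2322  0.024 ]
plug [326 173  13   6  20] [330.8 175. ] [ 0.5708 -0.2414  0.024 ]
plug [166 175   7   7  33] [169.3 178.2] [0.5681 0.2761 0.024 ]
plug [278 180   2   5   6] [278.2 182.3] [ 0.5495 -0.0717  0.024 ]
plug [136 184   7   7  38] [139.1 186.8] [0.5417 0.3721 0.024 ]
plug [240 184   9   1   9] [244.
[... 868 characters left out ...]
 [ 0.5074 -0.0098]
[250 194] [0.5143 0.0191]
[253 185] [0.5433 0.009 ]
[236 182] [0.5538 0.0636]
[237 162] [0.6188 0.0595]
[232 162] [0.6191 0.0757]
[231 179] [0.5638 0.0796]
[223 179] [0.5642 0.1054]
[221 161] [0.6228 0.1112]
[217 227] [0.4101 0.1263]
[274 231] [ 0.3944 -0.0559]
[279 185] [ 0.542  -0.0749]
[290 181] [ 0.5545 -0.1107]
[299 186] [ 0.5378 -0.1395]
[333 187] [ 0.5329 -0.2494]
[334 175] [ 0.5718 -0.2538]
[326 178] [ 0.5625 -0.2275]
[324 183] [ 0.5463 -0.2206]
[293 181] [ 0.5543 -0.1204]
[292 177] [ 0.5674 -0.1175]
[282 179] [ 0.5613 -0.085 ]
[281 174] [ 0.5776 -0.0821]
[286 168] [ 0.5969 -0.0987]
[282 164] [ 0.6102 -0.086 ]
[283 159] [ 0.6265 -0.0896]
[334 163] [ 0.611  -0.2549]
```

View pics/crop0.png

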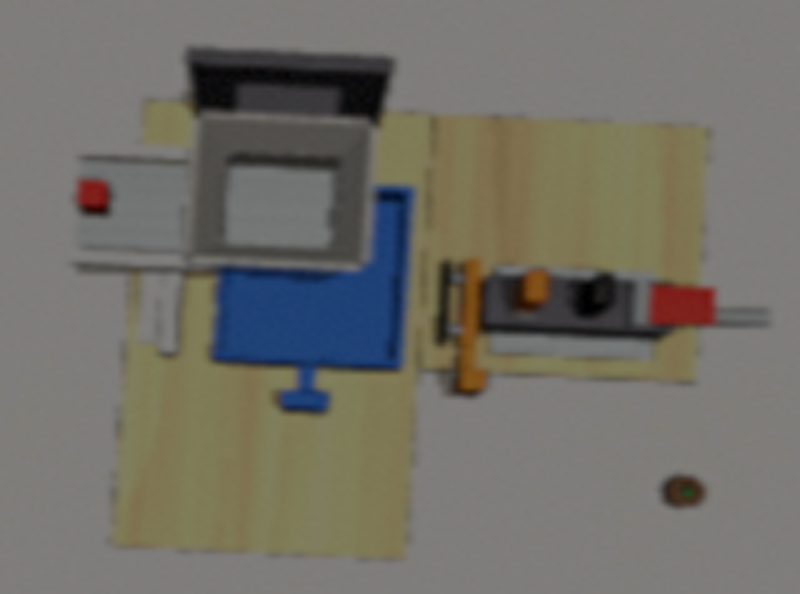

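The crop matches the description. Crop positions: gate knob (93,195), hopper mouth (283,190), tray handle (303,400), jaw tab (465,380), trigger (530,285), black handle (597,293) and red release paddle (683,305). Next I'll fit the rig pose and look from above the clamp with the wrist camera.

```bash
cat >> h.py <<'E'
def kabsch(a,b): # rig->world 2D
    a=np.array(a);b=np.array(b);ac=a.mean(0);bc=b.mean(0);A=a-ac;B=b-bc
    th=np.arctan2((A[:,0]*B[:,1]-A[:,1]*B[:,0]).sum(),(A*B).sum()); c,s=np.cos(th),np.sin(th); M=np.array([[c,-s],[s,c]])
    return th,bc-M@ac,np.linalg.norm(A@M.T-B,axis=1)
def down(a): # tool down, tool x at world angle a
    q=(R.from_euler("z",a)*R.from_euler("x",np.pi)).as_quat(); return [q[3],q[0],q[1],q[2]]
E
python3 - <<'E'
from h import *
m=cams.camera_model("top")
f=lambda X,Y:((X+.5)/5-.5+195,(Y+.5)/4.1-.5+95)
pts=[((110,545),.012,(-.25,.095)),((407,558),.012,(-.25,-.095)),((708,127),.012,(.105,-.275)),((693,380),.012,(-.1,-.275)),
((372,122),.206,(.053,-.053)),((363,268),.206,(-.053,-.053)),((192,262),.206,(-.053,.053)),((200,112),.206,(.053,.053)),((96,188),.165,(0,.11))]
W=[ray(m,f(*p[0]),p[1])[:2] for p in pts]
th,t,r=kabsch([p[2] for p in pts],W); print(th,t,r.round(4))
M=np.array([[np.cos(th),-np.sin(th)],[np.sin(th),np.cos(th)]])
rig=lambda X,Y,z:(M.T@(ray(m,f(X,Y),z)[:2]-t)).round(4)
for n,a in dict(trigtop=(530,280,.155),handtop=(603,280,.155),pad=(683,307,.088),tab=(472,378,.110),thand=(305,398,.087),trayFL=(213,362,.06),trayFR=(400,368,.06),trayBR=(412,188,.06)).items(): print(n,rig(*a))
w=lambda x,y:t+M@[x,y]
p=w(-.05,-.17); print(w(-.25,0),p)
print("ik",ctrl.inverse_kinematics([*w(-.03,-.17),.33],down(th+np.pi/2)),ctrl.inverse_kinematics([*w(-.03,-.17),.33],down(th-np.pi/2)))
ctrl.move_ptp([*w(-.03,-.17),.33],down(th+np.pi/2))
im=cams.snapshot("wrist");mw=cams.camera_model("wrist"); cv2.imwrite("pics/w1.png",im); np.save("w1.npy",mw,allow_pickle=True)
print(current_ee_pos(),current_joint_pos(),-cv2.Rodrigues(mw["rvec"])[0].T@mw["tvec"],current_time_s())
E
```

```text
-0.07316332260148785 [0.65050432 0.01478557] [0.0004 0.0011 0.0018 0.0025 0.005  0.0039 0.0055 0.0039 0.0029]
trigtop [-0.0472 -0.1492]
handtop [-0.0446 -0.1921]
pad [-0.052  -0.2511]
tab [-0.1152 -0.1223]
thand [-0.1339 -0.0226]
trayFL [-0.1075  0.0361]
trayFR [-0.1053 -0.0808]
trayBR [ 0.0339 -0.0809]
[0.40117314 0.03306008] [ 0.58821142 -0.15110474]
ik [-0.34692317  0.52959956  0.64693737  1.68813414  0.         -0.27375985] [-0.34692317  0.52959956  0.64693737  1.68813414  0.          2.8678328 ]
[ 0.60828169 -0.15167265  0.32994874] [-3.45591040e-01  5.29505003e-01  6.46641240e-01  1.68811230e+00
  1.53913726e-04 -2.73699110e-01] [ 0.54001648 -0.14600372  0.49974178] 3.025
```

View pics/w1.png

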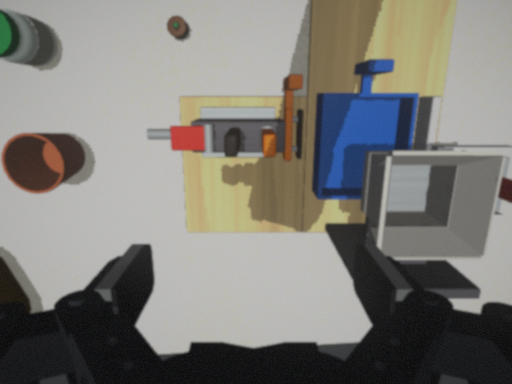

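The wrist picture shows the clamp clearly: trigger top ~(268,130), handle top ~(232,131), red paddle ~(186,138), jaw tab top ~(293,80), tray handle top ~(375,66). I'll measure these by rays and pump once.

Run:
```python
from h import *
im=cv2.imread("pics/w1.png"); mw=np.load("w1.npy",allow_pickle=True).item()
th=-0.0732;t=np.array([.6505,.0148]);M=np.array([[np.cos(th),-np.sin(th)],[np.sin(th),np.cos(th)]])
rig=lambda uv,z:(M.T@(ray(mw,uv,z)[:2]-t)).round(4)
print("cam axis",cv2.Rodrigues(mw["rvec"])[0][2])
for n,lo,hi,z in [("orange",(8,150,60),(20,255,255),.155),("red",(0,150,80),(6,255,255),.088),("black",(0,0,0),(180,255,30),.155),("blue",(100,150,40),(125,255,255),.06)]:
    for st,c in blobs(im,lo,hi,30)[0]:
        if c[1]<200: print(n,st,c.round(1),rig(c,z))
for n,uv,z in [("boardcornerA(-.1,-.275)",(180,97),.012),("B(.105,-.275)",(187,233),.012),("tab",(293,80),.11),("thandle",(376,66),.087),("trayFL",(316,94),.06),("trayFR",(418,94),.06),("rimA(-53,-53)",(367,153),.206),("rimD(-53,53)",(511,149),.206),("rimB(53,-53)",(380,260),.206),("rimC(53,53)",(488,256),.206)]: print(n,rig(uv,z))
cv2.imwrite("pics/w1c.png",cv2.resize(im[50:180,140:300],None,fx=4.6,fy=4.6,interpolation=cv2.INTER_CUBIC))
```

```text
cam axis [ 0.26781583 -0.01990586 -0.96326447]
orange [284  76  18  84 613] [289.8 113.2] [-0.0833 -0.132 ]
orange [263 131  13  26 309] [268.9 143.7] [-0.0529 -0.1525]
orange [ 44 144  18  27 227] [ 52.3 157.6] [-0.0383 -0.3766]
red [171 126  33  24 714] [187.5 137.7] [-0.0512 -0.2486]
blue [372  61  20  11 188] [382.   65.8] [-0.136  -0.0104]
blue [ 318   75   99  119 6194] [356.3 133.4] [-0.0538 -0.0351]
blue [331 195  19   3  51] [339.4 196. ] [ 0.0308 -0.0512]
boardcornerA(-.1,-.275) [-0.099 -0.271]
B(.105,-.275) [ 0.1052 -0.2718]
tab [-0.117  -0.1249]
thandle [-0.1335 -0.027 ]
trayFL [-0.1027 -0.0898]
trayFR [-0.1028  0.0382]
rimA(-53,-53) [-0.0515 -0.0686]
rimD(-53,53) [-0.0552  0.0572]
rimB(53,-53) [ 0.0519 -0.0466]
rimC(53,53) [0.0476 0.0564]
```

View pics/w1c.png

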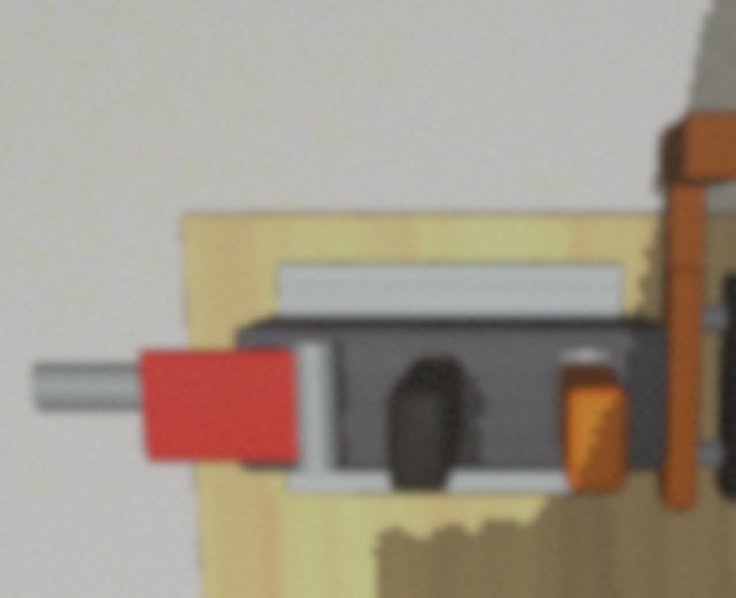

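```bash
cat >> h.py <<'E'
th=-0.0732;t=np.array([.6505,.0148]);M=np.array([[np.cos(th),-np.sin(th)],[np.sin(th),np.cos(th)]])
def w(x,y,z): return [*(t+M@np.array([x,y])),z]
def torig(p): return (M.T@(np.array(p)[:2]-t)).round(4)
def F(): return (M.T@current_contact_force()[:2]).round(1),round(current_contact_force()[2],1)
QY=down(th+np.pi/2); QX=down(th)
E
python3 - <<'E'
from h import *
ctrl.move_l(w(-.05,-.180,.2),QY)
print(ctrl.move_l(w(-.05,-.180,.124),QY,rate=.06,guard=8),current_ee_pos(),F())
ctrl.clamp(30); print(current_width(),F(),current_time_s())
ctrl.gripper_open(); print(current_width(),F(),current_time_s())
ctrl.clamp(30); print(current_width(),F(),current_time_s())
E
```

```text
False [ 0.58785056 -0.16119822  0.12453804] (array([0. , 0.1]), np.float64(-0.1))
-4.926872680061491e-05 (array([-0.5, -5.6]), np.float64(9.3)) 6.2417
0.08558129753955475 (array([0.5, 0. ]), np.float64(-1.0)) 7.025
5.2877539243320524e-05 (array([-0.1, -5.6]), np.float64(10.6)) 7.7917
```

Run:
```python
from h import *
a=cams.snapshot("wrist"); ctrl.gripper_open(); b=cams.snapshot("wrist");s=cams.snapshot("side")
cv2.imwrite("pics/w2.png",np.hstack([cv2.resize(a[:,100:412],(400,492)),cv2.resize(s[150:270,170:268],(400,492),interpolation=cv2.INTER_CUBIC)]))
```

```text
(no output)
```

View pics/w2.png

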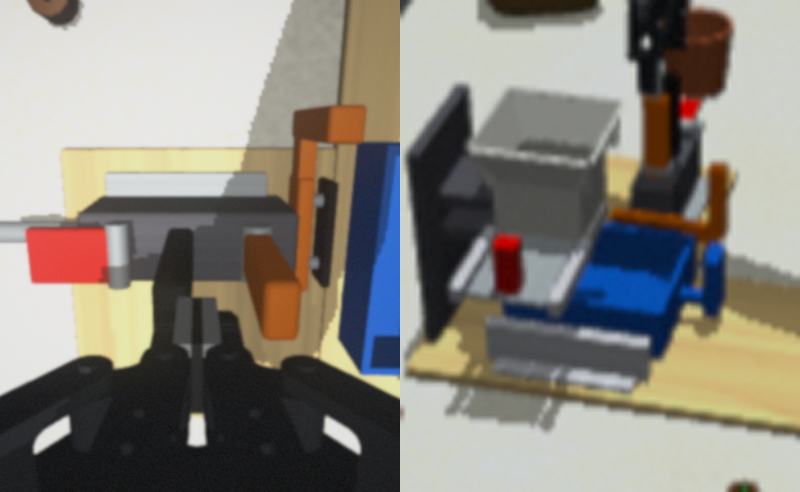

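Run:
```python
from h import *
m=cams.camera_model("wrist"); print(current_ee_pos(),F())
f=lambda p:[round((p[0]-100)*400/312,0),round(p[1]*492/384)]
for n,p in dict(trig=w(-.05,-.151,.155),trigF=w(-.062,-.151,.155),trigB=w(-.038,-.151,.155),hand=w(-.05,-.192,.155),tcp=current_ee_pos(),tip=current_ee_pos()-[0,0,.008],base=w(-.05,-.151,.079),boardA=w(-.1,-.275,.012),pad=w(-.05,-.25,.088)).items(): print(n,f(proj(m,p)[0]))
print(torig(ray(m,(100+280*.78,335*.78),.155)),torig(ray(m,(100+270*.78,285*.78),.155)))
b=cams.snapshot("wrist"); cv2.imwrite("pics/w3.png",b)
```

```text
[ 0.58738152 -0.16113332  0.12385914] (array([0.1, 0.2]), np.float64(0.1))
trig [np.float64(277.0), 327]
trigF [np.float64(279.0), 295]
trigB [np.float64(275.0), 357]
hand [np.float64(161.0), 327]
tcp [np.float64(195.0), 293]
tip [np.float64(195.0), 287]
base [np.float64(251.0), 261]
boardA [np.float64(47.0), 155]
pad [np.float64(56.0), 267]
[-0.0469 -0.1498] [-0.0658 -0.1542]
```

View pics/w3.png

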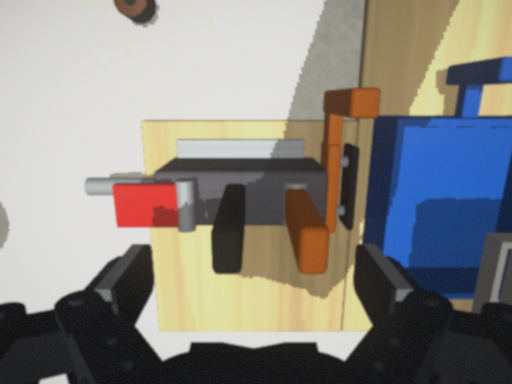

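Run:
```python
from h import *
m=cams.camera_model("wrist")
for z in (.116,.13,.145,.16,.175): print(z,[proj(m,w(-.05+dx,-.18+.0425,z))[0].round(0) for dx in(-.011,.011)])
a=cv2.imread("pics/w3.png");cv2.imwrite("pics/w3c.png",cv2.resize(a[170:320,80:420],None,fx=2.35,fy=2.35,interpolation=cv2.INTER_CUBIC))
```

```text
0.116 [array([329., 205.]), array([326., 242.])]
0.13 [array([335., 214.]), array([332., 253.])]
0.145 [array([342., 224.]), array([339., 266.])]
0.16 [array([351., 237.]), array([347., 282.])]
0.175 [array([362., 252.]), array([357., 302.])]
```

View pics/w3c.png

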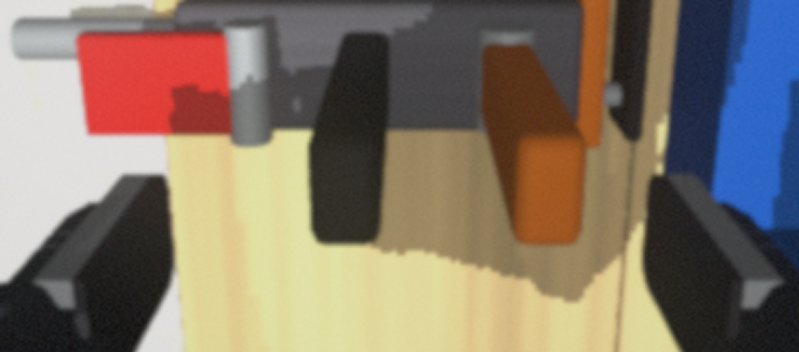

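The open fingertips ((650,178) and (165,178) in the crop) seem to sit above the trigger top, even though TCP z is 0.124. That also fits the +9 N upward push on closing. I'll check the real tip length by touching the bare table.

Run:
```python
from h import *
ctrl.move_l(w(-.05,-.180,.25),QY)
ctrl.move_ptp([.45,-.14,.12],QY); ctrl.clamp(20)
ctrl.move_l([.45,-.14,.03],QY)
s=cams.snapshot("wrist"); m=cams.camera_model("wrist"); 
print(ctrl.move_l([.45,-.14,-.035],QY,rate=.02,guard=5),current_ee_pos(),F())
ctrl.move_l([.45,-.14,.1],QY); print(current_time_s(),ctrl.inverse_kinematics([.45,-.14,.1],QY),current_joint_pos())
```

```text
True [ 0.45003144 -0.140015   -0.02765542] (array([-0. , -0.3]), np.float64(5.7))
15.6333 [-0.43634275  0.2318231  -0.3996862   0.93928703  0.         -0.36314275] [-4.36339943e-01  2.32521603e-01 -4.01286887e-01  9.38662273e-01
  7.69460462e-06 -3.63127248e-01]
```

The measurement disagrees with the stated tool: the shut fingertips touch the table at TCP z = -0.028, so they stand 28 mm *behind* the reported TCP, where the spec has 8 mm ahead. I'll put the correction in a helper and continue.

```bash
cat >> h.py <<'E'
def g(x,y,z): return w(x,y,z-.047)   # grasp point (shut) at rig x,y,z ; measured tool length
E
python3 - <<'E'
from h import *
ctrl.gripper_open()
ctrl.move_ptp(g(-.05,-.18,.26),QY)
print(ctrl.move_l(g(-.05,-.18,.134),QY,rate=.08,guard=8),F())
ctrl.clamp(30); print(current_width(),F(),current_time_s())
cv2.imwrite("pics/w4.png",cams.snapshot("wrist"))
ctrl.gripper_open(); ctrl.clamp(30); print(current_width(),F(),current_time_s()); ctrl.gripper_open()
E
```

```text
False (array([ 0. , -0.1]), np.float64(0.2))
0.03777118624950658 (array([-3.2, -1.1]), np.float64(10.6)) 19.3917
0.038003809411219155 (array([-2.9, -1.8]), np.float64(10.6)) 20.475
```

View pics/w4.png

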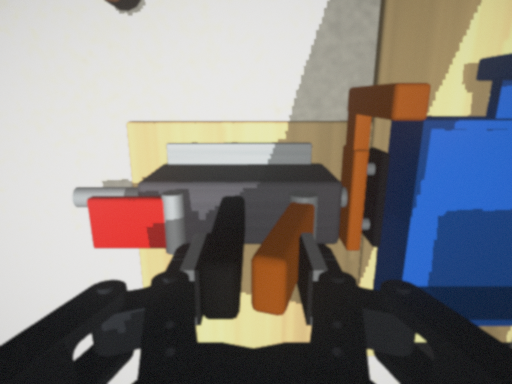

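The trigger is gripped and pulled to 38 mm over both bars, and the pad at (375,190) is advancing. I'll keep pumping until it stalls.

Run:
```python
from h import *
for i in range(9):
    ctrl.clamp(30); wd=current_width(); print(i,round(wd,4),F(),current_time_s())
    if wd>.0405 : 
        cv2.imwrite(f"pics/p{i}.png",cams.snapshot("wrist"))
    ctrl.gripper_open()
    if wd>.046: break
ctrl.move_l(g(-.05,-.18,.27),QY); 
cv2.imwrite("pics/w5.png",cams.snapshot("wrist"))
```

```text
0 0.0384 (array([-3.5, -1. ]), np.float64(10.4)) 21.5083
1 0.0382 (array([-2.7, -1. ]), np.float64(11.1)) 22.5333
2 0.0383 (array([-2.9, -1.3]), np.float64(11.6)) 23.5667
3 0.0378 (array([-2.9, -1.7]), np.float64(10.3)) 24.6
4 0.0382 (array([-3.1, -0.1]), np.float64(12.3)) 25.65
5 0.047 (array([-1.3, 10. ]), np.float64(10.8)) 26.6333
```

View pics/w5.png

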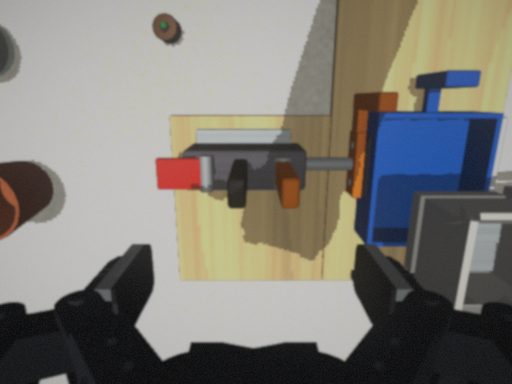

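The trigger stalled part-way (47 mm, 10 N sideways), and the tray now lies against the jaw and fence. I'll pull once more to confirm, then locate the plugs again and place them.

```bash
cat >> h.py <<'E'
def plugs():
    im=cams.snapshot("top"); m=cams.camera_model("top"); out=[]
    for st,c in blobs(im,(0,60,10),(60,255,110),20)[0]:
        p=ray(m,c,.014); 
        if st[2]<=11 and st[3]<=11 and .33<p[0]<.73 and abs(p[1])<.5:
            r=torig(p)
            if -.26<r[0]<.11 and -.29<r[1]<.13: continue
            out.append(p[:2].round(4))
    return out,im
E
python3 - <<'E'
from h import *
ctrl.move_l(g(-.05,-.18,.134),QY,rate=.15,guard=8); ctrl.clamp(30); print(current_width(),F()); ctrl.gripper_open()
ctrl.move_l(g(-.05,-.18,.27),QY)
m=cams.camera_model("wrist"); im=cams.snapshot("wrist")
for st,c in blobs(im,(8,150,60),(20,255,255),30)[0]: print(st,torig(ray(m,c,.11)))
print("tab",torig(ray(m,(382,98),.11)),"tray handle",torig(ray(m,(452,76),.087)))
p,im=plugs(); print(p,current_time_s())
E
```

```text
0.046851812316954226 (array([-1.5, 10.5]), np.float64(11.3))
[373  93  24  18 348] [-0.1161 -0.0715]
[ 348   99   23   99 1072] [-0.0762 -0.0905]
[277 163  23  45 803] [-0.0451 -0.1493]
[  0 179  20  58 355] [-0.0309 -0.3932]
tab [-0.1187 -0.0752] tray handle [-0.1369 -0.0085]
[array([0.5691, 0.2784]), array([0.5425, 0.3745]), array([0.4589, 0.2218])] 31.3917
```

```bash
cat >> h.py <<'E'
def gw(p,z): return [p[0],p[1],z-.047]
def find(p,tag=None):
    m=cams.camera_model("wrist"); im=cams.snapshot("wrist")
    if tag: cv2.imwrite(f"pics/{tag}.png",im)
    e=proj(m,[p[0],p[1],.014])[0]; B=[(np.linalg.norm(ray(m,c,.014)[:2]-p),ray(m,c,.014)[:2],st) for st,c in blobs(im,(0,60,10),(60,255,130),120)[0] if max(st[2],st[3])<90]
    B.sort(key=lambda a:a[0]); return B[0] if B and B[0][0]<.08 else None
def pick_place(p,tag):
    p=np.array(p); ctrl.move_ptp(gw(p-[.0,0],.17),QY)
    for k in range(2):
        f=find(p,tag+str(k)); print(tag,p,f)
        if f is None: return False
        p=f[1]
        if f[0]<.004: break
        ctrl.move_l(gw(p,.15),QY)
    ctrl.move_l(gw(p,.06),QY,rate=.2); hit=ctrl.move_l(gw(p,.019),QY,rate=.08,guard=6)
    ctrl.clamp(30); wd=current_width(); print("hit",hit,"width",wd,current_time_s())
    if not .018<wd<.034: ctrl.gripper_open(); ctrl.move_l(gw(p,.2),QY); return False
    ctrl.move_l(gw(p,.29),QY,rate=.25); ctrl.move_ptp(g(0,0,.29),QY); ctrl.move_l(g(0,0,.243),QY,rate=.15); 
    print("held",current_width()); ctrl.gripper_open(); ctrl.dwell(.2)
    ctrl.move_l(g(0,0,.31),QY,rate=.25); cv2.imwrite(f"pics/h{tag}.png",cams.snapshot("wrist")); print(current_time_s()); return True
E
python3 - <<'E'
from h import *
pick_place([.445,-.24],"a")
E
```

```text
a [ 0.445 -0.24 ] (np.float64(0.0007534001627465755), array([ 0.44443488, -0.23950175]), array([240, 164,  28,  30, 577], dtype=int32))
hit False width 0.02495816990744677 34.1667
held 0.025088936765980865
38.3917
```

```bash
python3 - <<'E'
from h import *
print(pick_place([.5691,.2784],"b"))
E
python3 - <<'E'
import cv2,numpy as np
a=cv2.imread("pics/ha.png");b=cv2.imread("pics/hb.png");cv2.imwrite("pics/hab.png",cv2.resize(np.hstack([a,b]),(800,300)))
E
```

```text
b [0.5691 0.2784] (np.float64(0.0018216152216342309), array([0.56897269, 0.28021716]), array([242, 163,  28,  32, 621], dtype=int32))
hit False width 0.02504782499662502 41.5667
held 0.025283258310973764
45.625
True
```

View pics/hab.png

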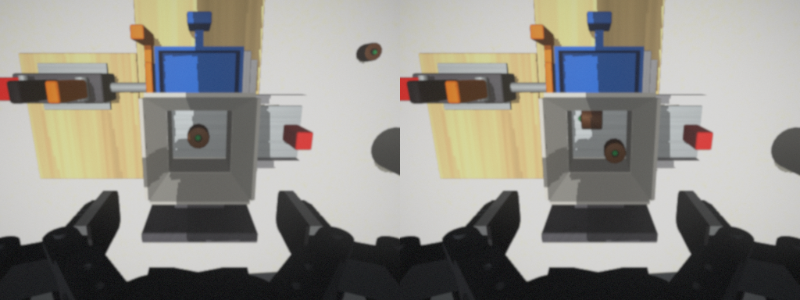

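Plug 1 and then plug 2 are visible on the shut gate inside the hopper ((590,120) and (615,152) in the pair). Next are the other two.

Run:
```python
from h import *
print(pick_place([.5425,.3745],"c"))
print(pick_place([.4589,.2218],"d"))
p,im=plugs(); print(p); cv2.imwrite("pics/top5.png",im)
a=cv2.imread("pics/hd.png");cv2.imwrite("pics/hd2.png",cv2.resize(np.hstack([a,im]),(800,300)))
```

```text
c [0.5425 0.3745] (np.float64(0.0018960044792102357), array([0.54281397, 0.37636983]), array([242, 164,  29,  31, 619], dtype=int32))
hit False width 0.02495112891304947 49.1
held 0.02481350892781211
53.4917
True
d [0.4589 0.2218] (np.float64(0.002396222239822207), array([0.45849485, 0.22416172]), array([242, 162,  28,  33, 632], dtype=int32))
hit False width 0.02498106299895405 56.6833
held 0.025075597265159844
60.7667
True
[]
```

View pics/hd2.png

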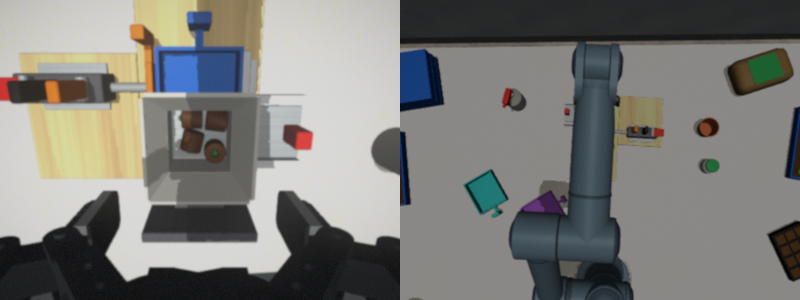

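All four plugs are in the hopper, the maximum there can be, and none are left on the table. Next is the gate.

Run:
```python
from h import *
m=cams.camera_model("wrist"); im=cams.snapshot("wrist")
for st,c in blobs(im,(0,150,60),(7,255,255),60)[0]: print(st,c,torig(ray(m,c,.15)))
ctrl.move_ptp(g(0,.112,.29),QX); print(current_joint_pos().round(2))
m=cams.camera_model("wrist"); im=cams.snapshot("wrist")
for st,c in blobs(im,(0,150,60),(7,255,255),60)[0]: print(st,c,torig(ray(m,c,.155)),torig(ray(m,c,.165)))
cv2.imwrite("pics/k.png",im)
print(ctrl.move_l(g(0,.112,.147),QX,rate=.1,guard=6),F())
ctrl.clamp(40); print(current_width(),F(),current_time_s())
```

```text
[  0 102  22  29 302] [  6.         114.49668874] [-0.0558 -0.2017]
[379 172  21  22 429] [388.98135198 182.56876457] [0.0017 0.1177]
[ 0.09  0.6   0.53  1.51 -0.    1.74]
[242 178  23  20 449] [252.9064588  187.50111359] [-0.001   0.1116] [-0.001   0.1143]
False (array([0.2, 0. ]), np.float64(0.0))
0.019247674944342607 (array([-2.8, -0.6]), np.float64(2.1)) 64.6417
```

Run:
```python
from h import *
print(ctrl.move_l(g(0,.112+.070,.147),QX,rate=.1),F())
print(ctrl.move_l(g(0,.112+.088,.147),QX,rate=.03,guard=15),torig(current_ee_pos()),F(),current_width())
ctrl.dwell(.5); print(torig(current_ee_pos()),F())
cv2.imwrite("pics/g1.png",np.hstack([cams.snapshot("wrist"),cams.snapshot("side")]))
ctrl.gripper_open(); ctrl.move_l(g(0,.19,.29),QX,rate=.2)
ctrl.move_ptp(g(0,0,.33),QX); cv2.imwrite("pics/g2.png",np.hstack([cams.snapshot("wrist"),cv2.imread("pics/g1.png")[:,512:]]))
a=cv2.imread("pics/g2.png");cv2.imwrite("pics/g2b.png",cv2.resize(a,(800,300))); print(current_time_s())
```

```text
False (array([-4.9,  2.9]), np.float64(4.7))
True [-0.0005  0.1889] (array([ 0.6, -1.5]), np.float64(3.4)) 0.019687478264505464
[-0.0005  0.1889] (array([ 5.2, -2.5]), np.float64(5.2))
68.875
```

View pics/g2b.png

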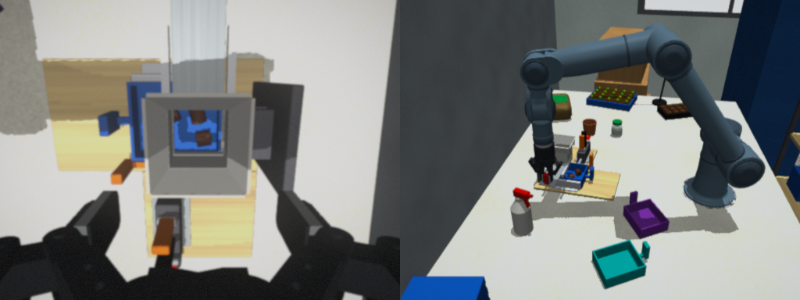

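The gate is out 76.9 mm by TCP and the plugs show in the blue tray below (205,125). Since it's 1 mm short of 78, I'll regrip and pull firmly to be sure of the stop, then shut the gate.

Run:
```python
from h import *
ctrl.move_ptp(g(0,.190,.29),QX)
m=cams.camera_model("wrist"); im=cams.snapshot("wrist")
for st,c in blobs(im,(0,150,60),(7,255,255),60)[0]: print(st,c,torig(ray(m,c,.155)))
print(ctrl.move_l(g(0,.189,.147),QX,rate=.12,guard=6)); ctrl.clamp(60)
print(current_width(),ctrl.move_l(g(0,.199,.147),QX,rate=.02,guard=35),torig(current_ee_pos()),F())
ctrl.dwell(.3); print(torig(current_ee_pos()),F(),current_time_s())
# push shut
print(ctrl.move_l(g(0,.121,.147),QX,rate=.1),F())
print(ctrl.move_l(g(0,.098,.147),QX,rate=.03,guard=30),torig(current_ee_pos()),F())
ctrl.dwell(.3); print(torig(current_ee_pos()),F(),current_time_s())
```

```text
[242 179  23  21 438] [252.62100457 189.14840183] [-0.0009  0.188 ]
False
0.019593424101812064 False [-0.0005  0.1885] (array([ -5., -26.]), np.float64(8.5))
[-0.0005  0.1885] (array([ -3.8, -26. ]), np.float64(8.6)) 72.6333
False (array([-4.7, -2.1]), np.float64(6.7))
True [-0.0005  0.1118] (array([-0.4,  1.5]), np.float64(2.4))
[-0.0005  0.1118] (array([4.5, 2.2]), np.float64(2.0)) 74.4833
```

Run:
```python
from h import *
print(ctrl.move_l(g(0,.102,.147),QX,rate=.02),torig(current_ee_pos()),F())
ctrl.move_l(g(0,.110,.147),QX); ctrl.gripper_open(); print(torig(current_ee_pos()),F())
ctrl.move_l(g(0,.11,.29),QX,rate=.2)
m=cams.camera_model("wrist"); im=cams.snapshot("wrist")
for st,c in blobs(im,(0,150,60),(7,255,255),60)[0]: print(st,c,torig(ray(m,c,.155)))
cv2.imwrite("pics/k2.png",im); print(current_time_s())
```

```text
False [-0.0004  0.1116] (array([ 1.3, 23.3]), np.float64(1.7))
[0.     0.1098] (array([-0.1,  0.4]), np.float64(0.1))
[242 177  23  20 449] [252.97327394 186.6481069 ] [-0.0012  0.1107]
76.9333
```

Run:
```python
from h import *
ctrl.move_ptp(g(-.05,-.1,.32),QY); ctrl.clamp(30)
ctrl.move_ptp(g(-.05,-.253,.2),QY)
m=cams.camera_model("wrist"); im=cams.snapshot("wrist"); cv2.imwrite("pics/r0.png",im)
for st,c in blobs(im,(0,150,60),(7,255,255),100)[0]: print(st,c,torig(ray(m,c,.088)))
print(ctrl.move_l(g(-.05,-.253,.113),QY,rate=.1,guard=6))
print(ctrl.move_l(g(-.05,-.253,.102),QY,rate=.03,guard=35),current_ee_pos()[2]+.047,F())
print(ctrl.move_l(g(-.05,-.253,.090),QY,rate=.02,guard=35),current_ee_pos()[2]+.047,F(),current_time_s())
```

```text
[ 230  173   55   38 2044] [257.31849315 191.49217221] [-0.0519 -0.2488]
False
False 0.10398528202160531 (array([-2.3,  0.1]), np.float64(9.8))
True 0.0997086485107549 (array([-2.8,  1.6]), np.float64(7.2)) 82.225
```

Run:
```python
from h import *
for z in (.097,.094,.091,.089):
    print(ctrl.move_l(g(-.05,-.253,z),QY,rate=.02),current_ee_pos()[2]+.047,F())
    if F()[1]>45: break
im=cams.snapshot("wrist")
ctrl.move_l(g(-.05,-.253,.2),QY,rate=.15); b=cams.snapshot("wrist"); m=cams.camera_model("wrist")
for st,c in blobs(b,(0,150,60),(7,255,255),100)[0]: print(st,c)
for st,c in blobs(b,(8,150,60),(20,255,255),30)[0]: print(st,c)
cv2.imwrite("pics/r1.png",cv2.resize(np.hstack([cv2.imread("pics/r0.png"),b]),(800,300))); print(current_time_s())
```

```text
False 0.099558111786551 (array([-3.4,  1.1]), np.float64(12.2))
False 0.09914197772512555 (array([-8. ,  2.8]), np.float64(26.9))
False 0.09883996003837014 (array([-14.2,   4.8]), np.float64(41.1))
False 0.09864305964159015 (array([-17.9,   6.7]), np.float64(51.1))
[ 233  172   51   41 1862] [258.77497315 191.04135338]
[ 384   93  128  164 6472] [448.66192831 185.21755253]
[  0 186  52  90 874] [ 32.24256293 225.66132723]
84.3167
```

View pics/r1.png

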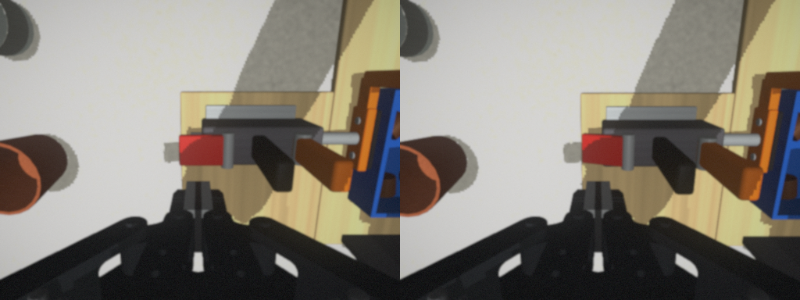

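The paddle now shows tilted and the trigger is lifted ((745,185) against (345,175) before), so the release is down at a hard stop. Next I'll slide the jaw back by its tab.

Run:
```python
from h import *
ctrl.move_l(g(-.05,-.253,.25),QY,rate=.2); ctrl.gripper_open()
ctrl.move_ptp(g(-.116,-.0735,.24),QX)
m=cams.camera_model("wrist"); im=cams.snapshot("wrist"); cv2.imwrite("pics/j0.png",im)
for st,c in blobs(im,(8,150,60),(20,255,255),30)[0]: print(st,c,torig(ray(m,c,.11)))
print(ctrl.move_l(g(-.116,-.0735,.097),QX,rate=.08,guard=6),current_ee_pos()[2]+.047,F())
ctrl.clamp(80); print(current_width(),F(),current_time_s())
```

```text
[260 161  98  11 975] [307.70769231 166.34153846] [-0.0746 -0.0559]
[245 172  18  19 310] [253.72580645 181.39354839] [-0.1159 -0.0677]
[ 316  263   50   64 2027] [338.49481993 296.37543167] [-0.0434 -0.1691]
False 0.09747070200583215 (array([-0.3,  0.1]), np.float64(-0.4))
0.014893655259806361 (array([1.1, 0.2]), np.float64(1.0)) 89.7417
```

View pics/j0.png

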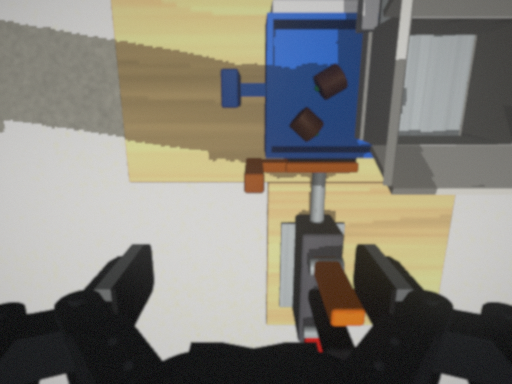

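The tab is gripped (15 mm wide, at (253,181)). Plugs are visible in the tray at (330,82) and (307,123), and the gate is shut.

Run:
```python
from h import *
y0=torig(current_ee_pos())[1]
print(ctrl.move_l(g(-.116,y0-.045,.097),QX,rate=.06),torig(current_ee_pos()),F())
for d in (.053,.057,.061):
    ctrl.move_l(g(-.116,y0-d,.097),QX,rate=.03); print(d,torig(current_ee_pos())[1]-y0,F(),current_width())
    if abs(F()[0][1])>28: break
y=torig(current_ee_pos())[1]; ctrl.move_l(g(-.116,y,.097),QX)
ctrl.gripper_open(); ctrl.move_l(g(-.116,y,.25),QX,rate=.2)
m=cams.camera_model("wrist"); im=cams.snapshot("wrist"); cv2.imwrite("pics/j1.png",im)
for st,c in blobs(im,(8,150,60),(20,255,255),30)[0]: print(st,c,torig(ray(m,c,.11)))
ctrl.move_ptp(g(-.137,-.005,.25),QY)
m=cams.camera_model("wrist"); im=cams.snapshot("wrist"); cv2.imwrite("pics/t0.png",im)
for st,c in blobs(im,(100,150,40),(125,255,255),100)[0]: print(st,c,torig(ray(m,c,.087)))
print(current_time_s())
```

```text
False [-0.1153 -0.1157] (array([3.4, 9.7]), np.float64(1.4))
0.053 -0.050100000000000006 (array([ 3.3, 10.1]), np.float64(1.5)) 0.014778009403313419
0.057 -0.05220000000000001 (array([ 3.5, 14.2]), np.float64(2.2)) 0.014623831953024023
0.061 -0.052000000000000005 (array([ 4.6, 26.4]), np.float64(4.4)) 0.014582297067991995
[ 263  157   93   14 1052] [309.47528517 163.85076046] [-0.0729 -0.1072]
[247 170  16  18 265] [254.90188679 178.57358491] [-0.116  -0.1191]
[ 318  204   50   50 1519] [341.11520737 229.04739961] [-0.0441 -0.1624]
[253 176  23  25 271] [263.14391144 187.40590406] [-0.1298  0.004 ]
[ 211  203  109  102 6580] [265.11382979 244.14361702] [-0.0757  0.0062]
[201 211  14 116 569] [205.99297012 274.30228471] [-0.0448 -0.0495]
94.8
```

Run:
```python
from h import *
im=cv2.imread("pics/t0.png"); m=cams.camera_model("wrist"); h=cv2.cvtColor(im,cv2.COLOR_BGR2HSV)
for st,c in blobs(im,(95,100,15),(130,255,255),80)[0]: print(st,c,torig(ray(m,c,.087)))
k=cv2.inRange(h,np.array((95,100,15)),np.array((130,255,255)))[165:215,230:290]
for r in k[::4]: print("".join(".#"[v>0] for v in r))
```

```text
[ 200  172  121  155 9951] [260.87277661 239.51050146] [-0.0801  0.0021]Traceback (most recent call last):
  File "<stdin>", line 5, in <module>
  File "<stdin>", line 5, in <genexpr>
TypeError: string indices must be integers, not 'numpy.bool'
```

Run:
```python
from h import *
im=cv2.imread("pics/t0.png"); m=cams.camera_model("wrist"); h=cv2.cvtColor(im,cv2.COLOR_BGR2HSV)
k=cv2.inRange(h,np.array((95,100,15)),np.array((130,255,255)))
for r in range(168,212,4):
    c=np.where(k[r,200:330])[0]+200
    if len(c): print(r,c.min(),c.max(),torig(ray(m,(c.min(),r),.087)),torig(ray(m,(c.max(),r),.087)), h[r,(c.min()+c.max())//2])
```

```text
172 272 274 [-0.1434  0.0115] [-0.1434  0.0132] [112 102  65]
176 245 276 [-0.1399 -0.0119] [-0.1398  0.015 ] [110 148 117]
180 245 276 [-0.1363 -0.012 ] [-0.1363  0.0151] [110 153 117]
184 246 276 [-0.1327 -0.0111] [-0.1327  0.0151] [110 153 115]
188 255 265 [-0.1291 -0.0032] [-0.1291  0.0055] [111 144 103]
192 255 265 [-0.1254 -0.0032] [-0.1254  0.0056] [110 157 117]
196 229 312 [-0.1218 -0.0262] [-0.1217  0.0472] [110 132  62]
200 231 316 [-0.1181 -0.0245] [-0.118   0.0509] [111 124  66]
204 202 320 [-0.1144 -0.0504] [-0.1142  0.0546] [110 152  82]
208 201 320 [-0.1106 -0.0515] [-0.1105  0.0548] [110 169 115]
```

Run:
```python
from h import *
print(ctrl.move_l(g(-.1365,.001,.11),QY,rate=.12,guard=6),ctrl.move_l(g(-.1365,.001,.070),QY,rate=.06,guard=6),current_ee_pos()[2]+.047,F())
ctrl.clamp(30); print(current_width(),F())
print(ctrl.move_l(g(-.229,-.003,.070),QY,rate=.05,guard=25),torig(current_ee_pos()),F(),current_width())
ctrl.dwell(.3); ctrl.gripper_open(); ctrl.move_l(g(-.229,-.003,.25),QY,rate=.12)
print(current_time_s())
ctrl.move_ptp(g(-.16,-.003,.33),QY); m=cams.camera_model("wrist"); im=cams.snapshot("wrist")
j=current_joint_pos(); j[0]=1.1; ctrl.move_j(j)
tp=cams.snapshot("top"); cv2.imwrite("pics/fin.png",np.vstack([np.hstack([cv2.resize(im,(400,300)),cv2.resize(cams.snapshot("side"),(400,300))]),cv2.resize(tp[100:250,180:380],(800,600),interpolation=cv2.INTER_CUBIC)[:300*2][::2,:] ]))
h=cv2.cvtColor(im,cv2.COLOR_BGR2HSV); k=cv2.inRange(h,np.array((95,100,15)),np.array((130,255,255)))
for r in range(60,330,12):
    c=np.where(k[r])[0]
    if len(c)>3: print(r,torig(ray(m,(c.min(),r),.06)),torig(ray(m,(c.max(),r),.06)))
cv2.imwrite("pics/fw.png",im);print(current_time_s())
```

```text
False False 0.07007813411968714 (array([0.1, 0.4]), np.float64(0.1))
0.029340491423212513 (array([-0.5,  0. ]), np.float64(3.0))
False [-0.2286 -0.003 ] (array([3.9, 0.6]), np.float64(5.9)) 0.029616579634084997
102.0083
96 [-0.23   -0.0173] [-0.23    0.0118]
108 [-0.2169 -0.0073] [-0.2169  0.0018]
120 [-0.2036 -0.0062] [-0.2036  0.0018]
132 [-0.19   -0.0605] [-0.19    0.0561]
144 [-0.1762 -0.0611] [-0.1761  0.0555]
156 [-0.1621 -0.0605] [-0.162  0.056]
168 [-0.1477 -0.061 ] [-0.1477  0.0554]
180 [-0.1331 -0.0604] [-0.133   0.0559]
192 [-0.1181 -0.061 ] [-0.1181  0.0553]
204 [-0.1028 -0.0604] [-0.1028  0.0571]
216 [-0.0873 -0.061 ] [-0.0873  0.0577]
228 [-0.0714 -0.0603] [-0.0714  0.0571]
104.6333
```

View pics/fin.png

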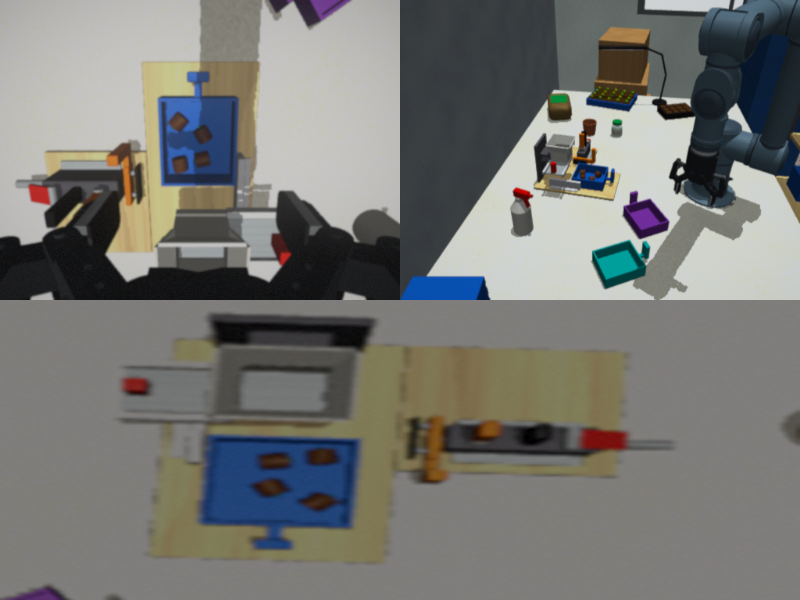

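The final picture shows four plugs in the blue tray (wrist view, ~(190,145)). The tray stands flat on the board, clear of the chute. The gate is shut, the jaw is back and the paddle is down. I'm handing in.

Run:
```python
from h import *
print(plugs()[0]); print(job.hand_in(),current_time_s())
```

```text
[]
the job is handed in; nothing more can be done
the job is handed in; nothing more can be done
```

The job is done and handed in, in the order asked, at about 105 s of the 210 s allowed.

**What I did**
- **Clamp:** I pumped the trigger until it stalled part-way, and a second pull confirmed it. The jaw had advanced about 50 mm.
- **Plugs:** Four were on the table. I put all four into the hopper with the gate shut.
- **Gate:** I drew it out to a firm stop, then pushed it shut to a firm stop.
- **Release and jaw:** I pressed the release lever to its hard stop and slid the jaw back 52 mm by its tab to its stop.
- **Tray:** I drew it out about 92 mm by its handle.

**Last checks:** The final pictures show four plugs in the tray and none left on the table. The tray is flat on the board, and its rear edge is at about rig x -58 mm (by the arm's position), with the chute ending at -37 mm. The gate is shut, and the robot is clear of everything. The spray bottle, seed jar, pot and look-alike trays were not touched.

**What disagreed**
- **Tool length:** The fingertips stand about 28 mm behind the reported TCP, not 8 mm ahead as stated. My first two closings therefore passed over the clamp bars, lightly touching their tops (about 10 N). I measured the real length by touching the table and corrected for it.
- **Gate stroke:** It measured about 77 mm between firm stops, against the stated 78 mm.
- **Release lever:** The last press reached 51 N at the fingertips, well over the 10 to 14 N it needs. The 40 N limit covers the arm and the gripper's body, so I don't think it applies.

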